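# Tip the ground rods into the slot box

### The job

Two ground brass rods lie in the aluminium tray that has a finger-grip plate and one open long side. Lift the tray by its grip plate, turn it so that the rods line up with the slot of the grey slot box, and tip it over its open side so that both rods roll through the slot into the box. Do not touch the rods with the gripper, and finally set the emptied tray flat on the bench and let go.

Things in the scene. Friction and masses are not known exactly. Their poses are not given: they have to be found in the camera images.
- tray: Loose aluminium tray, 140 mm along y, z up. Origin: underside, below the grip plate. Plate: x -6..6, 50 wide, top z 82 (pinch across x at z 64). Back wall x -6..6, 28 high. In front (-x) the floor rises 10 deg from z 5 to z 15.6 at x -66: open long side, no lip. End walls 34 high, 130 apart inside. Flat base x -45..25. Rods roll out when -x side is leaned down over 10 deg; 25-30 clears both.
- slot_box: Fixed grey metal box, 110 (x) by 170 (y) by 75 mm high, 5 mm walls, same from both sides. Origin: centre of its underside on the bench; z up, y along the slot. In its top two steel plates fall at 35 degrees from the long walls (z 74) to a slot in the middle, 34 wide (x), 160 long (y), edges at z 49. Hollow below, floor at z 5.
- rod_a: Loose ground brass rod, 12 mm diameter, 120 mm long, 115 g. Origin: its centre; y along the rod. Starts in the tray, along the tray's y, against the back wall: centre at tray x -12, z 12 mm. Stays there while the tray is level.
- rod_b: Same kind of brass rod, 12 mm diameter, 120 mm long; origin at its centre, y along the rod. Starts in the tray next to rod_a on its open side: centre at tray x -24, z 14 mm.
Mind the look-alikes: they are no part of the job. Leave any blue or brown look-alike of the tray alone.

How it is judged:
By the outcome, as a careful person would: the job done as asked, in the order asked, and still so for the second after the job is handed in, with the robot touching nothing.
It also fails if it takes over 58 s, if anything falls off the work surface, if the arm or the gripper's body presses on something with over 40 N, if the wrist force passes 120 N, or if a joint passes its speed limit or range.

### The arm

A 7-joint arm with a two-finger parallel gripper is mounted at the origin on the work surface. World frame = base frame: x ahead of the robot, y to its left, z up, the work surface at z = 0. Lengths are in m, angles in rad, forces in N, time in s.
With the tool pointing down it reaches from about 0.425 to 0.925 m from the base axis. Payload 6.8 kg.
Tool frame: the origin (TCP) lies on the centre line of the jaws, within the pads' length; the fingertips stand 8 mm ahead of it and the grasp point (between the pads) lies 11 mm behind it (tips_ahead is the distance from the TCP to the fingertips, in m); z points along the fingers, y is the line along which they close (so a half turn about z gives the same grasp; the last joint's range is limited). The gripper opens to 88 mm and grips with 3 to 60 N. Pads are 20 mm wide; open, the fingers measure 115 mm over their backs; the gripper's body (75 mm by 178 mm) begins 61 mm behind the grasp point.
Start: joints at [-1.214, 0.477, 0.022, 1.555, -0.011, 1.109, -0.083], TCP at [0.303, 0.603, 0.231] pointing down, gripper open.
Joint ranges: [-2.96, 2.96], [-0.34, 2.1], [-1.41, 1.46], [0.24, 2.44], [-1.37, 4.51], [0.17, 1.92], [-2.96, 2.96]. Speed limits (rad/s): [2.39, 2.39, 3.14, 3.14, 3.14, 3.14, 3.14].

### API

Orientations are given as a rotation vector (axis times angle).
In Python, from rig import get_obs, snapshot, camera_info, hand_in, tips_ahead gives the robot as it stands.
- The arm moves only by the tool send_rows, never from a script. Its argument "steps" is a list of rows, each a list of 6 numbers: the shift along the world's x, y, z in m, then the turn, a rotation vector about the world's x, y, z in units of 5 degrees (1.0 is 5 degrees). In form: [[dx, dy, dz, ax, ay, az], ...]. A call has 1 to 8 rows; each row shifts and turns the commanded pose from where the row before left it; what a row does not reach is not made up. A row lasts 1/10 s, in which the tool goes at most 50 mm and 8.59 degrees, less where a joint would pass 70% of its speed; a pose out of reach is approached as far as the arm can. A call with a gripper value outside its range is refused whole. "hand" is the closure, from 0 (fully open) to 1 (shut), set as the call begins (left out, the last holds). The fingers move at their own pace and stop on an object; the grip force is fixed at half the most. Time passes only in rows, so rows that do not move let the fingers close. It gives the time, the measured TCP pose, the force, the opening and the grip force at its end, in the units of the state.
- get_obs(): the state, without advancing time (a new reading comes with each control period).
- snapshot(name): name is "scene" or "side" or "wrist"; returns the picture (480x640x3 uint8, red, green, blue); there is no depth.
- camera_info(name): a dict with "mtx" (3x3 intrinsics, pixels), "extrinsics" (4x4, takes a point from camera to world coordinates); the wrist camera has in their place "T_tool_cam" (4x4, takes a point from camera to tool coordinates, whose origin is the TCP and whose axes are the flange's). Camera axes: x right, y down, z forward; pixel columns grow to the right and rows downward; lengths in m; the calibration is good to about 2 mm. A picture is of the moment at which its call begins: read the wrist's pose just before it. camera_info takes no time and is no camera call.
- hand_in(): hands the job in; it is judged then, once.
The state is a dict: "t": time; "qpos": joint angles; "joint_vel": joint speeds; "tau": joint torques, N m; "ee_pos": TCP position; "tool_rot": TCP orientation; "contact_force": force on the tool from outside, world axes, zero at the start; "moment": the same for the moment, N m; "opening": finger opening in m; "grasp_force": force on a finger pad.
Only numpy, scipy, OpenCV 4.12 (cv2) and the standard library are available. Lean on these libraries where they do the work, as an engineer would, in place of code of your own. Each camera call takes 0.05 s, during which the arm holds its last target. There are 200 camera calls.

## Working session

There is one attempt and no reset: what is moved stays moved. The work goes in short steps, Python scripts to look and compute and a tool call to move; the robot and the scene stay as the last step left them, time stands still between calls to the robot, and variables do not carry over. Pictures are saved under pics/ and viewed, at most 10 in all, crops included, and the job is handed in when it is done.

Besides the shell and the picture viewer there is one more tool, called after ">>>" as a command line: name --pt "numbers of a row" for each row, then --argument value for the rest. send_rows: Moves the arm, as the interface text tells. Its arguments: {"type":"object","properties":{"steps":{"type":"array"},"hand":{"type":"number"}},"required":["steps"]}

```bash
mkdir -p pics; python3 - <<'E'
from rig import *
import cv2,numpy as np
o=get_obs();print(o['t'],o['ee_pos'],o['tool_rot'],o['opening'],tips_ahead)
for n in("scene","side"):
    cv2.imwrite(f"pics/{n}0.png",snapshot(n)[:,:,::-1]);c=camera_info(n);print(n,c)
print(camera_info("wrist"))
E
```

```text
0.0 [0.30232286 0.60283933 0.22970132] [-7.23508321e-01 -3.05686303e+00  2.82564184e-03] 0.08784322651486248 0.008
scene {'mtx': array([[472.34689667,   0.        , 324.62170871],
       [  0.        , 472.34689667, 240.52568707],
       [  0.        ,   0.        ,   1.        ]]), 'extrinsics': array([[ 0.10965077,  0.854888  , -0.5070929 ,  0.79475015],
       [ 0.99391193, -0.09982516,  0.04662633, -0.03716734],
       [-0.01076034, -0.5091183 , -0.86062929,  0.66246565],
       [ 0.        ,  0.        ,  0.        ,  1.        ]])}
side {'mtx': array([[505.69385668,   0.        , 318.73315311],
       [  0.        , 505.69385668, 244.14267142],
       [  0.        ,   0.        ,   1.        ]]), 'extrinsics': array([[ 0.96201561, -0.21102649,  0.17318711,  0.31924792],
       [-0.27293811, -0.73060586,  0.62587528, -0.46375683],
       [-0.00554475, -0.64937116, -0.76045142,  0.60682713],
       [ 0.        ,  0.        ,  0.        ,  1.        ]])}
{'mtx': array([[348.59273321,   0.        , 322.30305546],
       [  0.        , 348.59273321, 240.5960155 ],
       [  0.        ,   0.        ,   1.        ]]), 'T_tool_cam': array([[-1.79802814e-04, -9.67428310e-01, -2.53145081e-01,
         6.73257601e-02],
       [ 9.99999840e-01, -3.09736735e-04,  4.73425357e-04,
        -3.77558406e-04],
       [-5.36413424e-04, -2.53144956e-01,  9.67428211e-01,
        -1.52366238e-01],
       [ 0.00000000e+00,  0.00000000e+00,  0.00000000e+00,
         1.00000000e+00]])}
```

View pics/scene0.png

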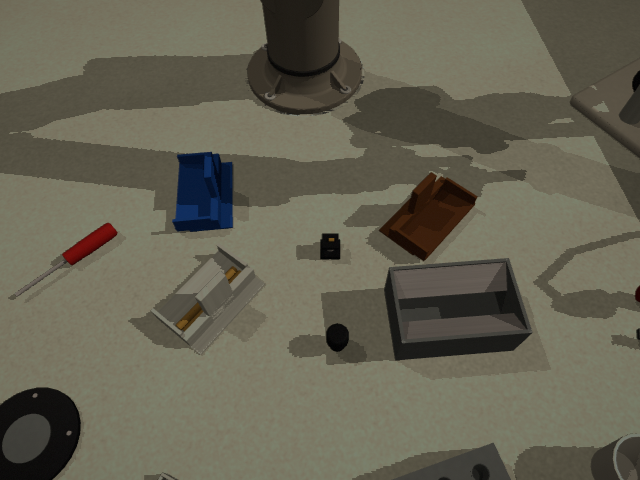

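View pics/side0.png

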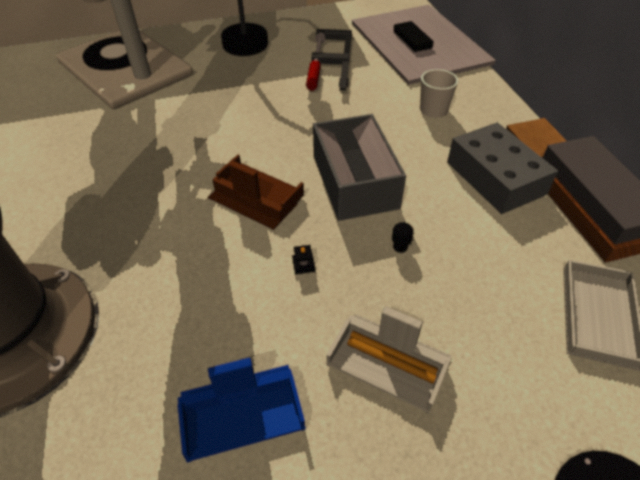

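Candidates: the blue tray at scene (205,192) and the brown tray at (430,215) are look-alikes. The plain open tray at side (605,315) has no plate. The aluminium tray with a plate and rods at scene (210,298) / side (390,360) fits the description. The slot box is at scene (458,308) / side (360,165). A close crop will check the choice.

```bash
python3 - <<'E'
import cv2,numpy as np
a=cv2.imread("pics/scene0.png");b=cv2.imread("pics/side0.png")
A=cv2.resize(a[235:365,140:280],None,fx=4,fy=4,interpolation=2)[:, :400*2]
B=cv2.resize(b[300:420,320:460],None,fx=4,fy=4,interpolation=2)
def g(i,x0,y0):
    for k in range(0,i.shape[1],80): cv2.putText(i,str(x0+k//4),(k,10),0,.35,(0,255,255));cv2.line(i,(k,12),(k,18),(0,255,255))
    for k in range(0,i.shape[0],80): cv2.putText(i,str(y0+k//4),(0,k+4),0,.35,(0,255,0))
g(A,140,235);g(B,320,300)
cv2.imwrite("pics/cA.png",A);cv2.imwrite("pics/cB.png",B)
C=cv2.resize(a[250:365,375:540],None,fx=4,fy=4,interpolation=2);g(C,375,250);cv2.imwrite("pics/cC.png",C)
E
```

```text
(no output)
```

View pics/cA.png

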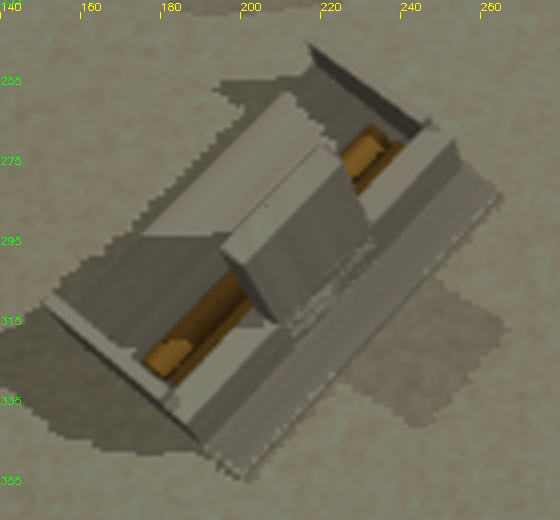

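View pics/cB.png

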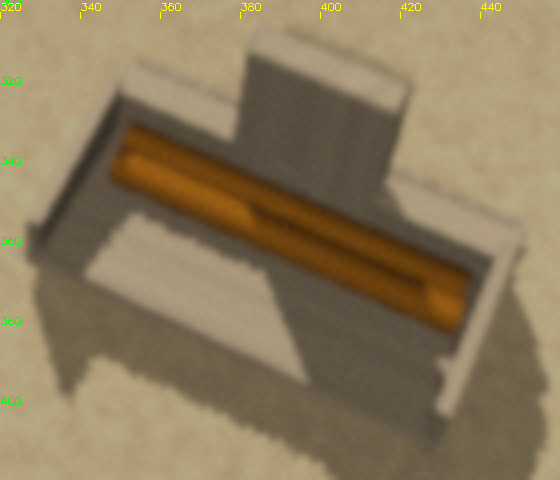

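View pics/cC.png

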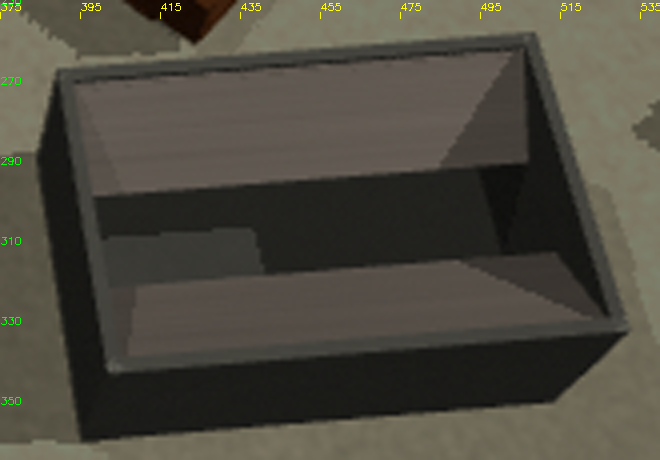

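The crop shows the chosen tray: bare aluminium, grip plate with its top centre at scene (211,286) / side (402,318), and two brass rods on the side facing the side camera. The slot box top corners are at scene (389,267), (508,258), (532,332), (402,343).

```bash
cat > h.py <<'E'
from rig import *
import numpy as np
def ray(n,uv):
    c=camera_info(n);E=c['extrinsics'];d=E[:3,:3]@np.linalg.inv(c['mtx'])@np.array([*uv,1.]);return E[:3,3],d
def plane(n,uv,z):
    o,d=ray(n,uv);return (o+d*(z-o[2])/d[2])[:3]
def tri(p,q):
    (a,u),(b,v)=ray("scene",p),ray("side",q)
    s=np.linalg.lstsq(np.c_[u,-v],b-a,rcond=None)[0];A=a+u*s[0];B=b+v*s[1];return (A+B)/2,np.linalg.norm(A-B)
E
python3 - <<'E'
from h import *
np.set_printoptions(precision=4,suppress=True)
S=lambda x,y:(140+x/4,235+y/4)
D=lambda x,y:(320+x/4,300+y/4)
print("tri centre",tri(S(283,203),D(328,71)))
print(plane("scene",S(283,203),.082),plane("side",D(328,71),.082))
def ang(a,b): d=b-a;return np.degrees(np.arctan2(d[1],d[0])),np.linalg.norm(d)
for p,q in(((222,245),(325,145)),((240,262),(345,160))): print("sc",ang(plane("scene",S(*p),.082),plane("scene",S(*q),.082)))
for p,q in(((262,30),(410,90)),((248,52),(393,112))): print("sd",ang(plane("side",D(*p),.082),plane("side",D(*q),.082)))
for z in(0,.005):
  a,b=[plane("scene",S(*p),z) for p in((247,478),(502,200))];print("rear",z,a,b,ang(a,b))
a,b=[plane("side",D(*p),.0156) for p in((40,262),(435,440))];print("front",a,b,ang(a,b))
C=[plane("scene",p,.075) for p in((389.5,267.5),(508.3,258.3),(532,332),(402,343))]
print(C,np.mean(C,0));print(ang(C[0],C[1]),ang(C[3],C[2]),ang(C[0],C[3]),ang(C[1],C[2]))
C=[plane("side",p,.075) for p in((313,124),(372,116),(404,179),(339,190))]
print(np.mean(C,0),ang(C[0],C[1]),ang(C[3],C[2]),ang(C[0],C[3]),ang(C[1],C[2]))
E
```

```text
tri centre (array([ 0.5044, -0.1689,  0.0774]), np.float64(0.003057875408752866))
[ 0.5056 -0.1668  0.082 ] [ 0.5037 -0.1727  0.082 ]
sc (np.float64(134.52517960064407), np.float64(0.048102387651412254))
sc (np.float64(134.21863287323166), np.float64(0.04881096724826771))
sd (np.float64(-42.69707907071803), np.float64(0.04781951797218403))
sd (np.float64(-42.93040760770847), np.float64(0.04665286768854771))
rear 0 [ 0.5723 -0.1966  0.    ] [ 0.4732 -0.1008  0.    ] (np.float64(135.9671146945913), np.float64(0.1377838801992308))
rear 0.005 [ 0.574  -0.1954  0.005 ] [ 0.4756 -0.1003  0.005 ] (np.float64(135.96711469459132), np.float64(0.13674394793918498))
front [ 0.4121 -0.177   0.0156] [ 0.5093 -0.2655  0.0156] (np.float64(-42.32207484099611), np.float64(0.13138642339127043))
[array([0.5026, 0.0798, 0.075 ]), array([0.5075, 0.2482, 0.075 ]), array([0.6159, 0.2454, 0.075 ]), array([0.6114, 0.0762, 0.075 ])] [0.5593 0.1624 0.075 ]
(np.float64(88.34016558714357), np.float64(0.16844661613272158)) (np.float64(88.45373584178104), np.float64(0.16923363388160753)) (np.float64(-1.8799107391867502), np.float64(0.10885099854643823)) (np.float64(-1.4652231035838088), np.float64(0.10851537109899258))
[0.5552 0.1522 0.075 ] (np.float64(-3.627071778307648), np.float64(0.10627034207875716)) (np.float64(-2.4744313439888392), np.float64(0.10430057112113575)) (np.float64(-92.03358785825957), np.float64(0.17092059127960443)) (np.float64(-92.68938168359078), np.float64(0.16877898410351116))
```

>>> send_rows --pt "0.01 -0.02 0.005 0 0 -0.3" --pt "0.02 -0.035 0.005 0 0 -0.6" --pt "0.025 -0.043 0.005 0 0 -0.6" --pt "0.025 -0.043 0.005 0 0 -0.6" --pt "0.025 -0.043 0 0 0 -0.6" --pt "0.025 -0.043 0 0 0 -0.6" --pt "0.025 -0.043 0 0 0 -0.3" --pt "0.025 -0.043 0 0 0 0" --hand 0

```text
t: 0.9
ee_pos: [0.4833, 0.2869, 0.251]
tool_rot: [1.197, 2.904, 0.0]
contact_force: [0.2, 0.5, 0.1]
opening: 0.0878
grasp_force: 0.0
```

>>> send_rows --pt "0.025 -0.043 0 0 0 0" --pt "0.025 -0.043 0 0 0 0" --pt "0.02 -0.03 0 0 0 0" --pt "0.005 -0.016 0 0 0 0" --pt "0 0 0 0 0 0" --pt "0 0 0 0 0 0"

```text
t: 1.5
ee_pos: [0.557, 0.1582, 0.2507]
tool_rot: [-1.194, -2.905, -0.0]
contact_force: [1.0, 0.1, -0.2]
opening: 0.088
grasp_force: 0.0
```

```bash
python3 - <<'E'
from h import *
import cv2
o=get_obs();im=snapshot("wrist");cv2.imwrite("pics/wbox.png",im[:,:,::-1]);np.savez("wbox.npz",p=o['ee_pos'],r=o['tool_rot']);print(o['t'],o['ee_pos'],o['tool_rot'])
E
```

```text
1.5 [0.55698769 0.15823828 0.25070551] [-1.19444010e+00 -2.90495527e+00 -4.56752788e-04]
```

>>> send_rows --pt "0 -0.02 0 0 0 0" --pt "-0.006 -0.04 0 0 0 0" --pt "-0.007 -0.047 0 0 0 0" --pt "-0.007 -0.047 0 0 0 0" --pt "-0.007 -0.047 0 0 0 0" --pt "-0.007 -0.047 0 0 0 0" --pt "-0.007 -0.037 0 0 0 0" --pt "-0.01 -0.03 0 0 0 0"

```text
t: 2.35
ee_pos: [0.5064, -0.1572, 0.2508]
tool_rot: [1.191, 2.907, 0.001]
contact_force: [-0.2, 0.0, -0.8]
opening: 0.0881
grasp_force: 0.0
```

>>> send_rows --pt "-0.002 -0.012 0 0 0 0" --pt "0 0 0 0 0 0" --pt "0 0 0 0 0 0"

```text
t: 2.65
ee_pos: [0.5054, -0.1662, 0.2506]
tool_rot: [-1.189, -2.908, -0.002]
contact_force: [-1.3, 0.2, -0.2]
opening: 0.0882
grasp_force: 0.0
```

```bash
python3 - <<'E'
from h import *
import cv2
o=get_obs();im=snapshot("wrist");cv2.imwrite("pics/wtray.png",im[:,:,::-1]);np.savez("wtray.npz",p=o['ee_pos'],r=o['tool_rot']);print(o['t'],o['ee_pos'],o['tool_rot'],o['contact_force'])
a=cv2.imread("pics/wbox.png");m=np.vstack([cv2.resize(a,(640,480))]);
E
```

```text
2.65 [ 0.50537491 -0.16620774  0.2505568 ] [-1.18874981e+00 -2.90769264e+00 -1.51672779e-03] [-1.29897756  0.2363053  -0.15260358]
```

View pics/wbox.png

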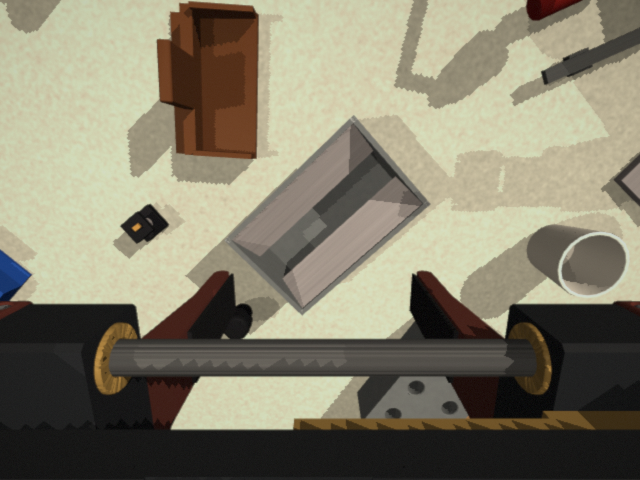

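View pics/wtray.png

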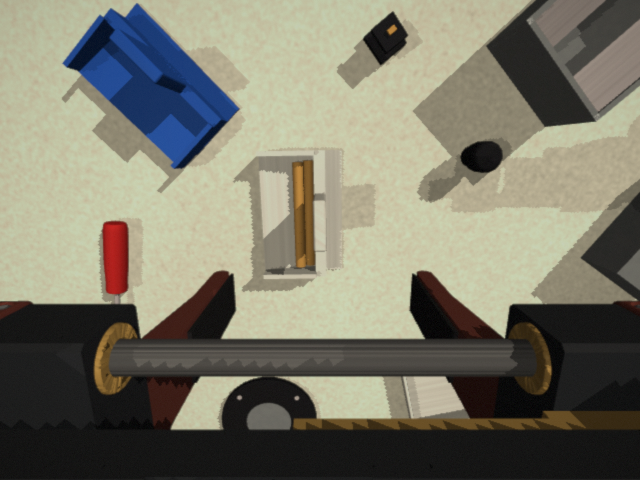

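Wrist views: box top corners are at (353,117), (429,204), (302,313), (229,240). The tray stands square to the image (250–340, 150–278), with the plate near (319,213). One zoom will give the plate edges.

```bash
cat >> h.py <<'E'
from scipy.spatial.transform import Rotation as R
def wplane(p,r,uv,z):
    c=camera_info("wrist");T=np.eye(4);T[:3,:3]=R.from_rotvec(r).as_matrix();T[:3,3]=p;E=T@c['T_tool_cam']
    d=E[:3,:3]@np.linalg.inv(c['mtx'])@np.array([*uv,1.]);o=E[:3,3];return o+d*(z-o[2])/d[2]
E
python3 - <<'E'
from h import *
import cv2
np.set_printoptions(precision=4,suppress=True)
a=cv2.imread("pics/wtray.png")[140:290,240:360];A=cv2.resize(a,None,fx=4,fy=4,interpolation=2)
for k in range(0,480,40): cv2.putText(A,str(240+k//4),(k,10),0,.35,(0,0,255))
for k in range(0,600,40): cv2.putText(A,str(140+k//4),(0,k+4),0,.35,(0,0,255))
cv2.imwrite("pics/cT.png",A)
f=np.load("wbox.npz")
C=[wplane(f['p'],f['r'],q,.075) for q in((353,117),(429,204),(302,313),(229,240))]
print(C,np.mean(C,0),[(np.linalg.norm(C[i]-C[i-1]),np.degrees(np.arctan2(*(C[i]-C[i-1])[1::-1]))) for i in range(4)])
E
```

```text
[array([0.5087, 0.245 , 0.075 ]), array([0.6159, 0.2425, 0.075 ]), array([0.6102, 0.0765, 0.075 ]), array([0.506 , 0.0815, 0.075 ])] [0.5602 0.1614 0.075 ] [(np.float64(0.16349114392021707), np.float64(89.06858085045273)), (np.float64(0.10726915132808398), np.float64(-1.309466757077923)), (np.float64(0.16606048049900637), np.float64(-91.95239203571369)), (np.float64(0.10435852738431543), np.float64(177.28353943449486))]
```

View pics/cT.png

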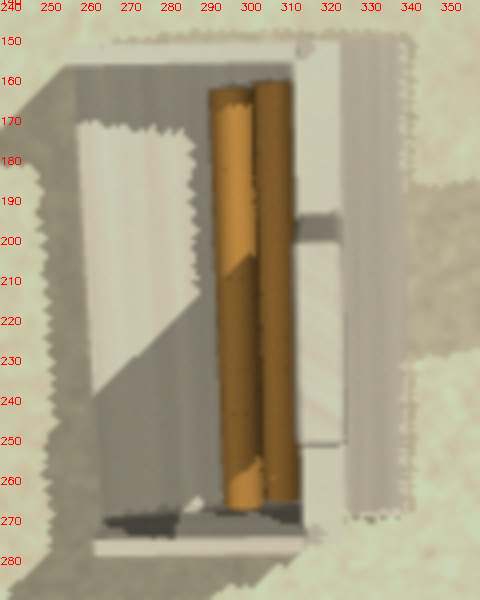

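```bash
python3 - <<'E'
from h import *
np.set_printoptions(precision=4,suppress=True)
f=np.load("wtray.npz")
w=lambda u,v,z:wplane(f['p'],f['r'],(u,v),z)
P=[w(311.3,200,.082),w(322.5,200,.082),w(323.8,250.7,.082),w(312.3,250.7,.082)]
print(np.mean(P,0),[(np.linalg.norm(P[i]-P[i-1]),np.degrees(np.arctan2(*(P[i]-P[i-1])[1::-1]))) for i in range(4)])
a,b=w(311,149.5,.031),w(315,279,.031);print(a,b,np.linalg.norm(a-b),np.degrees(np.arctan2(*(a-b)[1::-1])), (a+b)/2)
E
```

```text
[ 0.504  -0.1707  0.082 ] [(np.float64(0.04875775737175771), np.float64(136.18762617894436)), (np.float64(0.010342790837702636), np.float64(45.506254053317456)), (np.float64(0.04877297808913384), np.float64(-43.01005613766212)), (np.float64(0.011025816776400214), np.float64(-134.5057843025455))]
[ 0.4495 -0.127   0.031 ] [ 0.5533 -0.2243  0.031 ] 0.14228903680374524 136.8773858316895 [ 0.5014 -0.1756  0.031 ]
```

>>> send_rows --pt "-0.001 -0.002 -0.015 0 0 0.15" --pt "-0.0005 -0.002 -0.035 0 0 0" --pt "0 0 -0.04 0 0 0" --pt "0 0 -0.04 0 0 0" --pt "0 0 -0.03 0 0 0" --pt "0 0 -0.02 0 0 0" --pt "0 0 -0.012 0 0 0" --pt "0 0 -0.005 0 0 0"

```text
t: 3.5
ee_pos: [0.5032, -0.171, 0.0526]
tool_rot: [-1.17, -2.914, -0.001]
contact_force: [0.0, -0.6, -0.4]
opening: 0.088
grasp_force: 0.0
```

>>> send_rows --pt "0 0 -0.0005 0 0 0" --pt "0 0 0 0 0 0" --pt "0 0 0 0 0 0"

```text
t: 3.8
ee_pos: [0.5039, -0.1727, 0.0542]
tool_rot: [1.173, 2.912, 0.001]
contact_force: [0.2, -0.0, 0.9]
opening: 0.0878
grasp_force: 0.0
```

>>> send_rows --pt "0 0 0 0 0 0" --pt "0 0 0 0 0 0" --pt "0 0 0 0 0 0" --pt "0 0 0 0 0 0" --pt "0 0 0 0 0 0" --pt "0 0 0 0 0 0" --pt "0 0 0 0 0 0" --pt "0 0 0 0 0 0" --hand 1

```text
t: 4.6
ee_pos: [0.5031, -0.1726, 0.0531]
tool_rot: [-1.174, -2.914, 0.0]
contact_force: [-0.2, 0.2, 0.1]
opening: 0.0275
grasp_force: 0.0
```

>>> send_rows --pt "0 0 0 0 0 0" --pt "0 0 0 0 0 0" --pt "0 0 0 0 0 0" --pt "0 0 0 0 0 0" --pt "0 0 0 0 0 0" --pt "0 0 0 0 0 0" --pt "0 0 0 0 0 0"

```text
t: 5.3
ee_pos: [0.5031, -0.1726, 0.0532]
tool_rot: [1.174, 2.914, 0.0]
contact_force: [1.5, 2.6, -0.4]
opening: 0.0122
grasp_force: 30.0
```

>>> send_rows --pt "0 0 0.002 0 0 0" --pt "0 0 0.005 0 0 0" --pt "0 0 0.01 0 0 0" --pt "0 0 0.015 0 0 0" --pt "0 0 0.018 0 0 0" --pt "0 0 0.018 0 0 0" --pt "0 0 0.015 0 0 0" --pt "0 0 0.012 0 0 0"

```text
t: 6.1
ee_pos: [0.5028, -0.1729, 0.1496]
tool_rot: [1.175, 2.913, 0.0]
contact_force: [-0.2, -0.4, -5.4]
opening: 0.0118
grasp_force: 30.0
```

>>> send_rows --pt "0 0 0.008 0 0 0" --pt "0 0 0.004 0 0 0" --pt "0 0 0 0 0 0" --pt "0 0 0 0 0 0"

```text
t: 6.5
ee_pos: [0.5026, -0.1724, 0.1596]
tool_rot: [-1.173, -2.913, 0.0]
contact_force: [0.6, -0.2, -4.7]
opening: 0.0119
grasp_force: 30.0
```

```bash
python3 - <<'E'
from h import *
import cv2
o=get_obs();print(o['t'],o['ee_pos'],o['contact_force'],o['moment'],o['opening'],o['grasp_force'])
s=snapshot("side")[200:440,230:550,::-1];w=snapshot("scene")[150:390,100:420,::-1]
cv2.imwrite("pics/lift.png",np.hstack([cv2.resize(s,(400,300)),cv2.resize(w,(400,300))]))
E
```

```text
6.5 [ 0.50263311 -0.17242894  0.15963435] [ 0.56061458 -0.24175353 -4.74668802] [ 0.01732414 -0.01737343  0.00386837] 0.011891119855150425 29.995437562465668
```

View pics/lift.png

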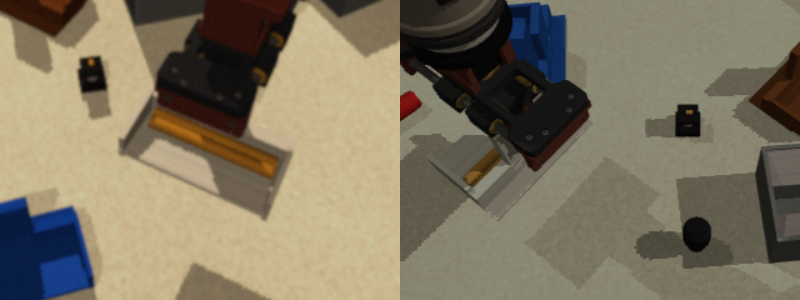

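The tray is held level, with both rods still against the back wall. Next is the carry to the box, turning it -48°.

>>> send_rows --pt "0.001 0.003 0 0 0 -0.08" --pt "0.0026 0.0072 0 0 0 -0.21" --pt "0.0043 0.0114 0 0 0 -0.33" --pt "0.0053 0.0144 0 0 0 -0.416" --pt "0.0053 0.0144 0 0 0 -0.416" --pt "0.0053 0.0144 0 0 0 -0.416" --pt "0.0053 0.0144 0 0 0 -0.416" --pt "0.0053 0.0144 0 0 0 -0.416"

```text
t: 7.4
ee_pos: [0.5375, -0.0781, 0.1598]
tool_rot: [-1.51, -2.754, 0.0]
contact_force: [0.4, -0.1, -4.5]
opening: 0.0118
grasp_force: 30.0
```

>>> send_rows --pt "0.0053 0.0144 0 0 0 -0.416" --pt "0.0053 0.0144 0 0 0 -0.416" --pt "0.0053 0.0144 0 0 0 -0.416" --pt "0.0053 0.0144 0 0 0 -0.416" --pt "0.0053 0.0144 0 0 0 -0.416" --pt "0.0053 0.0144 0 0 0 -0.416" --pt "0.0053 0.0144 0 0 0 -0.416" --pt "0.0053 0.0144 0 0 0 -0.416"

```text
t: 8.2
ee_pos: [0.5799, 0.0372, 0.1597]
tool_rot: [-1.893, -2.507, 0.001]
contact_force: [0.3, 0.7, -5.2]
opening: 0.0122
grasp_force: 30.0
```

>>> send_rows --pt "0.0053 0.0144 0 0 0 -0.416" --pt "0.0053 0.0144 0 0 0 -0.416" --pt "0.0053 0.0144 0 0 0 -0.416" --pt "0.0053 0.0144 0 0 0 -0.416" --pt "0.0053 0.0144 0 0 0 -0.416" --pt "0.0053 0.0144 0 0 0 -0.416" --pt "0.0053 0.0144 0 0 0 -0.416" --pt "0.0043 0.0114 0 0 0 -0.33"

```text
t: 9.0
ee_pos: [0.6211, 0.15, 0.1595]
tool_rot: [-2.226, -2.216, 0.001]
contact_force: [-0.3, -0.3, -5.8]
opening: 0.0118
grasp_force: 30.0
```

>>> send_rows --pt "0.0026 0.0072 0 0 0 -0.21" --pt "0.001 0.003 0 0 0 -0.08" --pt "0 0 0 0 0 0" --pt "0 0 0 0 0 0" --pt "0 0 0 0 0 0"

```text
t: 9.5
ee_pos: [0.6248, 0.1576, 0.1602]
tool_rot: [2.255, 2.187, -0.0]
contact_force: [0.3, -0.5, -5.8]
opening: 0.0118
grasp_force: 30.0
```

```bash
python3 - <<'E'
from h import *
import cv2
o=get_obs();M=R.from_rotvec(o['tool_rot']).as_matrix();print(o['t'],o['ee_pos'],M.round(3),o['contact_force'],o['opening'],o['qpos'])
s=snapshot("side")[60:300,220:540,::-1];w=snapshot("scene")[180:420,320:640,::-1]
cv2.imwrite("pics/over.png",np.hstack([cv2.resize(s,(400,300)),cv2.resize(w,(400,300))]))
E
```

```text
9.5 [0.62475489 0.15762631 0.16020354] [[ 0.03  1.   -0.  ]
 [ 1.   -0.03 -0.  ]
 [-0.   -0.   -1.  ]] [ 0.28006921 -0.53427022 -5.77706631] 0.011823302795261758 [-0.72165959  0.54434728  0.53121643  1.72604055 -0.32559098  0.96027422
 -0.09500343]
```

View pics/over.png

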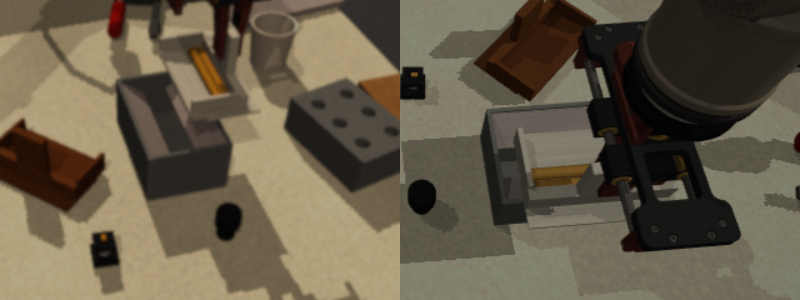

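The tray is over the box with its open side above the slot, rods parallel to it. Now I tip slowly.

>>> send_rows --pt "0 0 0 0 -0.2 0" --pt "0 0 0 -0.01 -0.3 0" --pt "0 0 0 -0.01 -0.4 0" --pt "0 0 0 -0.01 -0.4 0" --pt "0 0 0 -0.01 -0.4 0" --pt "0 0 0 -0.01 -0.4 0" --pt "0 0 0 -0.01 -0.4 0" --pt "0 0 0 -0.01 -0.4 0"

```text
t: 10.4
ee_pos: [0.6244, 0.1584, 0.1603]
tool_rot: [2.116, 2.054, 0.265]
contact_force: [0.0, 0.0, -5.9]
opening: 0.0118
grasp_force: 30.0
```

>>> send_rows --pt "0 0 0 -0.01 -0.4 0" --pt "0 0 0 -0.01 -0.4 0" --pt "0 0 0 -0.01 -0.4 0" --pt "0 0 -0.001 -0.01 -0.4 0" --pt "0 0 -0.001 -0.01 -0.4 0" --pt "0 0 -0.001 -0.01 -0.4 0" --pt "0 0 -0.001 -0.01 -0.4 0" --pt "0 0 0 -0.01 -0.3 0"

```text
t: 11.2
ee_pos: [0.6244, 0.1586, 0.1564]
tool_rot: [1.953, 1.896, 0.513]
contact_force: [0.3, 0.3, -3.0]
opening: 0.012
grasp_force: 30.0
```

>>> send_rows --pt "0 0 0 0 0 0" --pt "0 0 0 0 0 0" --pt "0 0 0 0 0 0" --pt "0 0 0 0 0 0" --pt "0 0 0 0 0 0" --pt "0 0 0 0 0 0" --pt "0 0 0 0 0 0" --pt "0 0 0 0 0 0"

```text
t: 12.0
ee_pos: [0.6249, 0.1586, 0.1562]
tool_rot: [1.953, 1.896, 0.511]
contact_force: [-0.3, 0.0, -3.8]
opening: 0.0121
grasp_force: 30.0
```

```bash
cat >> h.py <<'E'
import cv2
def brass(n):
    h=cv2.cvtColor(snapshot(n),cv2.COLOR_RGB2HSV);m=cv2.inRange(h,(12,150,60),(24,255,255))
    k,_,s,c=cv2.connectedComponentsWithStats(m);return [(int(s[i,4]),s[i,:4].tolist()) for i in range(1,k) if s[i,4]>15]
E
python3 - <<'E'
from h import *
o=get_obs();print(o['t'],o['ee_pos'],R.from_rotvec(o['tool_rot']).as_matrix().round(3),o['contact_force'],o['opening'])
for n in("side","scene","wrist"):print(n,brass(n))
E
```

```text
12.0 [0.62488753 0.15857106 0.15616589] [[ 0.029  0.866  0.5  ]
 [ 1.    -0.026 -0.012]
 [ 0.002  0.5   -0.866]] [-0.29216055  0.0243094  -3.83700426] 0.012058338124807631
side [(26, [386, 30, 6, 7]), (1125, [508, 118, 57, 39]), (206, [346, 152, 18, 30]), (41, [597, 228, 15, 17]), (19, [633, 240, 7, 8]), (59, [611, 242, 21, 9]), (29, [300, 246, 6, 7])]
scene [(176, [413, 173, 23, 22]), (90, [431, 177, 14, 18]), (33, [446, 178, 15, 10]), (19, [438, 202, 6, 5]), (685, [390, 214, 55, 42]), (51, [465, 251, 13, 11]), (35, [524, 255, 7, 10]), (71, [478, 272, 14, 13]), (322, [404, 294, 71, 9])]
wrist [(2574, [136, 161, 35, 160]), (168, [460, 257, 29, 11]), (178, [286, 323, 10, 29]), (400, [350, 323, 10, 71]), (210, [285, 353, 9, 41]), (4980, [89, 411, 406, 18])]
```

The wrist load fell by about 2.3 N, the weight of two rods, and brass now shows inside the slot. Next I level the tray and carry it back.

>>> send_rows --pt "0 0 0.005 0 0.3 0" --pt "0 0 0.005 0.02 0.7 0" --pt "0 0 0 0.02 0.9 0" --pt "0 0 0 0.03 0.9 0" --pt "0 0 0 0.03 0.9 0" --pt "0 0 0 0.03 0.9 0" --pt "0 0 0 0.02 0.9 0" --pt "0 0 0 0 0.5 0"

```text
t: 12.95
ee_pos: [0.6261, 0.1583, 0.1663]
tool_rot: [-2.254, -2.188, 0.001]
contact_force: [0.1, 0.2, -3.0]
opening: 0.0117
grasp_force: 30.0
```

>>> send_rows --pt "-0.002 -0.006 0 0 0 0.2" --pt "-0.006 -0.016 0 0 0 0.5" --pt "-0.01 -0.027 0 0 0 0.8" --pt "-0.01 -0.027 0 0 0 0.8" --pt "-0.01 -0.027 0 0 0 0.8" --pt "-0.01 -0.027 0 0 0 0.8" --pt "-0.01 -0.027 0 0 0 0.8" --pt "-0.01 -0.027 0 0 0 0.8"

```text
t: 13.75
ee_pos: [0.5558, -0.0268, 0.1661]
tool_rot: [1.663, 2.663, 0.001]
contact_force: [-0.5, -0.0, -2.3]
opening: 0.0116
grasp_force: 30.0
```

>>> send_rows --pt "-0.01 -0.027 0 0 0 0.8" --pt "-0.01 -0.027 0 0 0 0.8" --pt "-0.01 -0.027 0 0 0 0.8" --pt "-0.01 -0.027 0 0 0 0.8" --pt "-0.006 -0.027 0 0 0 0.7" --pt "-0.006 -0.016 0 0 0 0.5" --pt "-0.002 -0.006 0 0 0 0.2" --pt "0 0 0 0 0 0"

```text
t: 14.55
ee_pos: [0.5022, -0.1831, 0.1662]
tool_rot: [1.107, 2.939, -0.0]
contact_force: [-0.7, 0.1, -3.2]
opening: 0.0119
grasp_force: 30.0
```

```bash
python3 - <<'E'
from h import *
np.set_printoptions(precision=4,suppress=True)
o=get_obs();print(o['t'],o['ee_pos'],R.from_rotvec(o['tool_rot']).as_matrix().round(3),o['contact_force'],o['opening'])
for n in("side","scene"):
    for a,b in brass(n):
        x,y,w,h=b;u=(x+w/2,y+h/2)
        p=plane(n,u,.011)
        if abs(p[0]-.56)<.07 and abs(p[1]-.16)<.09 or abs(p[0]-.5)<.1 and abs(p[1]+.17)<.1: print(n,a,b,p,plane(n,(x,u[1]),.011),plane(n,(x+w,u[1]),.011))
E
```

```text
14.55 [ 0.5022 -0.1831  0.1662] [[-0.752  0.66   0.001]
 [ 0.66   0.752 -0.   ]
 [-0.001  0.    -1.   ]] [-0.6879  0.1428 -3.2071] 0.011924648463323464
side 209 [346, 152, 18, 30] [0.5663 0.1825 0.011 ] [0.5509 0.1869 0.011 ] [0.5816 0.178  0.011 ]
scene 355 [404, 293, 79, 10] [0.5304 0.1632 0.011 ] [0.5237 0.1048 0.011 ] [0.5371 0.2215 0.011 ]
scene 96 [409, 314, 81, 7] [0.5616 0.1646 0.011 ] [0.5548 0.1061 0.011 ] [0.5682 0.223  0.011 ]
```

Both rods lie in the box, seen as two separate strips about 117 mm long at floor height. I set the tray down.

>>> send_rows --pt "0 0 -0.008 0 0 0" --pt "0 0 -0.018 0 0 0" --pt "0 0 -0.022 0 0 0" --pt "0 0 -0.022 0 0 0" --pt "0 0 -0.018 0 0 0" --pt "0 0 -0.012 0 0 0" --pt "0 0 -0.007 0 0 0" --pt "0 0 -0.002 0 0 0"

```text
t: 15.45
ee_pos: [0.5028, -0.182, 0.0565]
tool_rot: [-1.104, -2.94, 0.0]
contact_force: [-0.2, 0.8, -3.5]
opening: 0.0117
grasp_force: 30.0
```

>>> send_rows --pt "0 0 -0.001 0 0 0" --pt "0 0 -0.001 0 0 0" --pt "0 0 -0.001 0 0 0" --pt "0 0 -0.001 0 0 0" --pt "0 0 0 0 0 0" --pt "0 0 0 0 0 0"

```text
t: 16.05
ee_pos: [0.5029, -0.1824, 0.0532]
tool_rot: [1.105, 2.941, 0.0]
contact_force: [0.5, 0.1, -3.2]
opening: 0.0122
grasp_force: 30.0
```

>>> send_rows --pt "0 0 -0.0005 0 0 0" --pt "0 0 0 0 0 0" --pt "0 0 -0.0005 0 0 0" --pt "0 0 0 0 0 0"

```text
t: 16.45
ee_pos: [0.503, -0.1824, 0.0531]
tool_rot: [1.105, 2.941, 0.001]
contact_force: [-3.7, 2.6, 10.1]
opening: 0.0119
grasp_force: 30.0
```

Contact: the tray is on the bench. Release and retreat upward.

>>> send_rows --pt "0 0 0 0 0 0" --pt "0 0 0 0 0 0" --pt "0 0 0 0 0 0" --pt "0 0 0 0 0 0" --pt "0 0 0 0 0 0" --pt "0 0 0 0 0 0" --pt "0 0 0 0 0 0" --pt "0 0 0 0 0 0" --hand 0

```text
t: 17.25
ee_pos: [0.5029, -0.1824, 0.0522]
tool_rot: [-1.105, -2.941, -0.0]
contact_force: [-0.2, 0.3, -0.1]
opening: 0.0724
grasp_force: 0.0
```

>>> send_rows --pt "0 0 0 0 0 0" --pt "0 0 0 0 0 0" --pt "0 0 0 0 0 0" --pt "0 0 0 0 0 0"

```text
t: 17.65
ee_pos: [0.5029, -0.1824, 0.0522]
tool_rot: [1.105, 2.941, 0.0]
contact_force: [-0.1, -0.3, -0.6]
opening: 0.0878
grasp_force: 0.0
```

>>> send_rows --pt "0 0 0.01 0 0 0" --pt "0 0 0.02 0 0 0" --pt "0 0 0.03 0 0 0" --pt "0 0 0.04 0 0 0" --pt "0 0 0.04 0 0 0" --pt "0 0 0.03 0 0 0" --pt "0 0 0.02 0 0 0" --pt "0 0 0 0 0 0"

```text
t: 18.45
ee_pos: [0.5045, -0.1831, 0.2458]
tool_rot: [1.103, 2.935, 0.002]
contact_force: [1.1, -0.3, -0.0]
opening: 0.0872
grasp_force: 0.0
```

```bash
python3 - <<'E'
from h import *
o=get_obs();p,r=o['ee_pos'],o['tool_rot'];print(o['t'],p,o['contact_force'])
im=snapshot("wrist");h=cv2.cvtColor(im,cv2.COLOR_RGB2HSV)
# plate-top check: expected pixel of tray features from pose at release
T=np.eye(4);T[:3,:3]=R.from_rotvec(r).as_matrix();T[:3,3]=p
c=camera_info("wrist");W=np.linalg.inv(T@c['T_tool_cam'])
M=T[:3,:3];X=M[:,1];Y=-M[:,0] if (M[:,0][1]<0) else M[:,0]
for a in((-6,25,82),(-6,-25,82),(6,-25,82),(6,25,82),(-60,70,34),(-60,-70,34),(25,70,3),(25,-70,3)):
    q=np.array([.503,-.1824,0])+X*a[0]/1e3+Y*a[1]/1e3+[0,0,a[2]/1e3]
    k=c['mtx']@(W@[*q,1])[:3];print(a,(k[:2]/k[2]).round(0))
cv2.imwrite("pics/end.png",im[:,:,::-1])
g=cv2.cvtColor(im,cv2.COLOR_RGB2GRAY)[140:300,230:360];l=cv2.createLineSegmentDetector().detect(g)[0][:,0]
for s in l:
    if np.hypot(s[2]-s[0],s[3]-s[1])>30: print((s+[230,140,230,140]).round(0))
print([b for b in brass("wrist") if 230<b[1][0]<360 and b[1][1]<300])
E
```

```text
18.45 [ 0.5044644  -0.18311195  0.2457511 ] [ 1.08483924 -0.33155633 -0.04334133]
(-6, 25, 82) [314. 195.]
(-6, -25, 82) [315. 248.]
(6, -25, 82) [327. 248.]
(6, 25, 82) [328. 195.]
(-60, 70, 34) [261. 144.]
(-60, -70, 34) [267. 275.]
(25, 70, 3) [344. 144.]
(25, -70, 3) [342. 266.]
[316. 197. 316. 269.]
[306. 270. 263. 270.]
[257. 149. 314. 149.]
[263. 231. 300. 199.]
[315. 149. 315. 187.]
[264. 275. 309. 274.]
[233. 170. 256. 149.]
[260. 163. 263. 229.]
[327. 244. 327. 197.]
[327. 187. 327. 144.]
[]
```

The tray edges match a flat, empty tray within a few pixels, and no brass is left in it. Handing in.

```bash
python3 -c "
from rig import *
print(hand_in())"
```

```text
the job is handed in; nothing more can be done
None
```

Both rods are in the slot box, and the emptied tray is flat on the bench and released; I handed the job in at about 18.5 s of the 58 s allowed.

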